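# Stack the washed bar blanks crosswise and lean the batch board on the stack

### The job

Stack the four aluminium bars crosswise on the two wooden runners to dry: two bars lying square across the runners, then two more square across those, each bar centred and with its outer side flush with the ends of what it lies on, so that the stack is a square open crib. When the stack is complete, take the white batch board out of its slotted block and lean it against any side of the stack, standing on the bench on its bottom edge with its top slanting clearly towards the stack, about 20 to 25 degrees off upright. Leave the bottle, the carton and the pan of parts alone.

Things in the scene. Friction and masses are not known exactly. Their poses are not given: they have to be found in the camera images.
- bar0: aluminium bar, 130 long (its x) x 30 wide (its y) x 24 thick (its z) mm, about 0.25 kg, loose; origin at the centre of its underside; all four bars are alike. Starts on the slanted rack, lying up and down the slope: its x points up the slope, its y level, its z square to the slope (30 degrees off vertical)
- bar1: aluminium bar, 130 long (its x) x 30 wide (its y) x 24 thick (its z) mm, about 0.25 kg, loose; origin at the centre of its underside; all four bars are alike. Starts on the slanted rack, lying up and down the slope: its x points up the slope, its y level, its z square to the slope (30 degrees off vertical)
- bar2: aluminium bar, 130 long (its x) x 30 wide (its y) x 24 thick (its z) mm, about 0.25 kg, loose; origin at the centre of its underside; all four bars are alike. Starts flat on the bench
- bar3: aluminium bar, 130 long (its x) x 30 wide (its y) x 24 thick (its z) mm, about 0.25 kg, loose; origin at the centre of its underside; all four bars are alike. Starts flat on the bench
- base: two fixed dark wooden runners on the bench, each 130 long x 30 wide x 20 mm high, running along the base's y, their centre lines at x = -50 and +50 mm of the base (130 x 130 mm overall), joined low down by a thin strip 5 mm high; origin on the bench midway between them, z up. The first two bars lie along its x at y = +-50 mm, the next two along its y at x = +-50 mm
- rack: fixed dark steel drain rack, slanted plate 170 long (up the slope) x 190 wide mm, rising towards the rack's +x at 30 degrees from level, with a lip across its low end that the two bars rest against, its top edge 120 mm above the bench; bars lie in two lanes about 43 mm either side of its middle; origin on the bench under the plate's centre
- holder: fixed wooden block 60 (its x) x 140 (its y) x 40 mm high with an open slot 14 mm wide and 30 mm deep along its y, in which the board stands upright; origin at the centre of its underside
- board: plain white batch board, 10 thick (its x) x 120 wide (its y) x 130 mm tall (its z), 0.12 kg, loose, standing upright in the holder's slot with its underside 10 mm above the bench; origin at the centre of its bottom edge face
- bottle: clear plastic bottle, 64 diameter x 190 mm tall, loose, to be left alone; origin at the centre of its underside
- carton: small carton 60 x 90 x 65 mm high, loose, to be left alone; origin at the centre of its underside
- pan: black round pan of small steel parts, 100 diameter x 32 mm high, loose, to be left alone; origin at the centre of its underside
Mind the look-alikes: they are no part of the job. What is meant by the board is not turquoise, and is the smaller of those in its own colour. Leave any yellow look-alike of the bar1 alone.

How it is judged:
By the outcome, as a careful person would: the job done as asked, in the order asked, and still so for the second after the job is handed in, with the robot touching nothing.
It also fails if it takes over 72 s, if anything falls off the work surface, if the arm or the gripper's body presses on something with over 40 N, if the wrist force passes 120 N, or if a joint passes its speed limit or range.

### The arm

A 6-joint arm with a two-finger parallel gripper is mounted at the origin on the work surface. World frame = base frame: x ahead of the robot, y to its left, z up, the work surface at z = 0. Lengths are in m, angles in rad, forces in N, time in s.
With the tool pointing down it reaches from about 0.225 to 0.725 m from the base axis. Payload 3.1 kg.
Tool frame: the origin (TCP) lies midway between the tips of the shut fingers; the grasp point (between the pads) lies 19 mm behind it (tcp_to_grasp is the distance from the TCP to the grasp point, in m); z points along the fingers, y is the line along which they close (so a half turn about z gives the same grasp; the last joint's range is limited). The gripper opens to 85 mm and grips with 20 to 120 N. Pads are 22 mm wide; open, the fingers measure 114 mm over their backs; the gripper's body (76 mm by 85 mm) begins 54 mm behind the grasp point. The pads swing forward as they close: fully open they stand 13 mm farther back than shut.
Start: joints at [-1.369, 0.048, 0.099, 1.622, 0, 1.443], TCP at [0.17, -0.497, 0.231] pointing down, gripper open.
Joint ranges: [-2.91, 2.91], [-0.99, 1.94], [-1.21, 1.42], [-2.12, 2.29], [-1.49, 1.47], [-3.14, 3.14]. Speed limits (rad/s): [2.79, 2.79, 3.14, 3.14, 3.14, 3.14].

### API

Orientations are given as a unit quaternion [x, y, z, w].
In Python, from rig import * gives the robot as it stands.
- The arm moves only by the tool move_arm, never from a script. Its arguments are lists of equal length, an entry for each row: "fingers": the closure, from 0 (fully open) to 1 (shut); "dp": the shift along the tool's x, y, z in mm, a list of three; "roll": the turn about the tool's z in rad. In form: {"fingers": [fingers, ...], "dp": [[dx, dy, dz], ...], "roll": [roll, ...]}. A call has 1 to 12 rows; each row shifts and turns the commanded pose from where the row before left it, along the tool's axes as they then stand; what a row does not reach is not made up. A row lasts 1/8 s, in which the tool goes at most 62.5 mm and 10.7 degrees, less where a joint would pass 70% of its speed; a pose out of reach is approached as far as the arm can. A call with a gripper value outside its range is refused whole. The fingers move at their own pace and stop on an object; "squeeze" is the grip in N (left out, the last holds). Time passes only in rows, so rows that do not move let the fingers close. It gives the time, the measured TCP pose, the force, the opening and the grip force at its end, in the units of the state.
- get_state(): the state, without advancing time (a new reading comes with each control period).
- capture(name): name is "side" or "top" or "wrist"; returns a dict with "color" (420x560x3 uint8, blue, green, red), "mtx" (3x3 intrinsics, pixels), "distortion" ([k1, k2, p1, p2, k3] as OpenCV has them; the pictures are not rectified), "xyz" and "attitude" of the camera in the world. Camera axes: x right, y up, looking along -z (the intrinsics and any distortion apply to the point x, -y, -z); pixel columns grow to the right and rows downward; lengths in m; the calibration is good to about 2 mm. A picture is of the moment at which its call begins. There is no depth.
- sign_off(): hands the job in; it is judged then, once.
The state is a dict: "time": time; "joint_positions": joint angles; "qd": joint speeds; "joint_torque": joint torques, N m; "ee_pos": TCP position; "ee_rot": TCP orientation; "force": force on the tool from outside, world axes, zero at the start; "moment": the same for the moment, N m; "gripper_width": opening from 0.0 (shut) to 1.0 (fully open); "finger_force": force on a finger pad.
Only numpy, scipy, OpenCV 4.12 (cv2) and the standard library are available. Lean on these libraries where they do the work, as an engineer would, in place of code of your own. Each camera call takes 0.05 s, during which the arm holds its last target. There are 200 camera calls.

## Working session

There is one attempt and no reset: what is moved stays moved. The work goes in short steps, Python scripts to look and compute and a tool call to move; the robot and the scene stay as the last step left them, time stands still between calls to the robot, and variables do not carry over. Pictures are saved under pics/ and viewed, at most 10 in all, crops included, and the job is handed in when it is done.

Besides the shell and the picture viewer there is one more tool, called after ">>>" as name([rows], argument=value, ...), one row to a line, values as JSON. move_arm: Moves the arm, as the interface text tells. Its arguments: {"type":"object","properties":{"fingers":{"type":"array","items":{"type":"number"}},"dp":{"type":"array","items":{"type":"array","items":{"type":"number"}}},"roll":{"type":"array","items":{"type":"number"}},"squeeze":{"type":"number"}},"required":["fingers","dp","roll"]}

```bash
mkdir -p pics; ls
python3 - <<'E'
from rig import *
import cv2
for n in ("top","side"):
    c=capture(n); cv2.imwrite(f"pics/{n}0.png",c["color"]); print(n,c["mtx"],c["distortion"],c["xyz"],c["attitude"])
print(get_state())
E
```

```text
pics
top [[500.57041036   0.         286.45595618]
 [  0.         500.57041036 206.54985456]
 [  0.           0.           1.        ]] [-0.12490662  0.          0.          0.          0.        ] [0.32087175 0.03996969 1.3400124 ] [ 0.06295821 -0.06491728 -0.699831    0.70856092]
side [[487.04481526   0.         273.12447954]
 [  0.         487.04481526 210.74642012]
 [  0.           0.           1.        ]] [-0.09746854  0.          0.          0.          0.        ] [0.24012192 1.00080852 1.01612116] [-0.06546887  0.40101122  0.90277635 -0.1410627 ]
{'time': 0.1, 'joint_positions': array([-1.36877772e+00,  4.86808100e-02,  9.77322681e-02,  1.62199721e+00,
        1.81952789e-05,  1.44296318e+00]), 'qd': array([ 0.00087119, -0.00068456,  0.0014757 , -0.00116635, -0.0014669 ,
        0.0009564 ]), 'joint_torque': array([ 3.51764225e-03, -3.39851832e+01,  3.20935106e+01,  1.57191453e-02,
       -8.88105546e-05, -2.87842902e-06]), 'ee_pos': array([ 0.16991335, -0.49615508,  0.23022092]), 'ee_rot': array([ 9.86429960e-01,  1.64179107e-01, -3.07634830e-05, -1.07431005e-03]), 'force': array([-0.36218733, -0.07979191, -1.10285142]), 'moment': array([-0.03697693,  0.01904775, -0.00824213]), 'finger_force': 0.0, 'gripper_width': 0.9971445365488836}
```

View pics/top0.png

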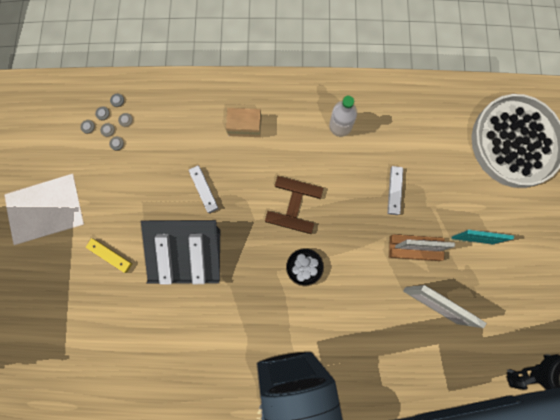

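View pics/side0.png

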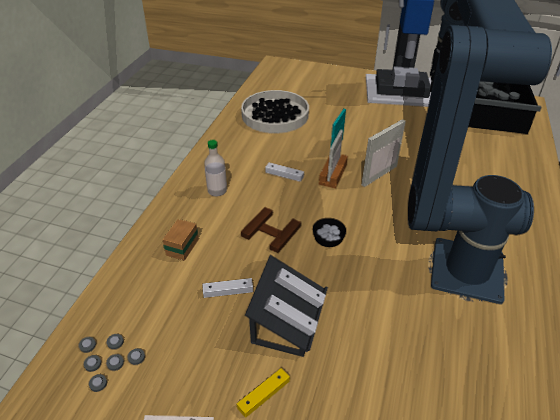

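The top view (up is +x, left is +y) shows:
- **Rack:** two bars at (164,258) and (197,258).
- **Loose bars:** (203,188) and (396,190).
- **Look-alike bar:** yellow, at (108,254).
- **Runners:** (300,188) and (291,222).
- **Holder:** (418,250), with a white board standing in it at (425,244).
- **Board look-alikes:** turquoise board (485,237), larger white board (445,305) and a flat white sheet (45,205).

The small white board in the slot is the one to take, and the four grey bars are the ones to stack. I'll check this in a crop and measure positions.

```bash
cat > h.py <<'E'
from rig import *
import numpy as np, cv2
from scipy.spatial.transform import Rotation as R
def ray(c,uv):
    p=cv2.undistortPoints(np.array(uv,float).reshape(-1,1,2),c["mtx"],np.array(c["distortion"]))[:,0]
    d=np.c_[p[:,0],-p[:,1],-np.ones(len(p))]
    return np.array(c["xyz"]),R.from_quat(c["attitude"]).apply(d)
def onz(c,uv,z):
    o,d=ray(c,uv); return o+d*((np.asarray(z)-o[2])/d[:,2])[:,None]
def pix(c,P):
    q=R.from_quat(c["attitude"]).inv().apply(np.atleast_2d(P)-c["xyz"]); q=q*[1,-1,-1]
    return cv2.projectPoints(q,np.zeros(3),np.zeros(3),c["mtx"],np.array(c["distortion"]))[0][:,0]
def tri(c1,u1,c2,u2):
    o1,d1=ray(c1,[u1]);o2,d2=ray(c2,[u2]);A=np.c_[d1[0],-d2[0]]
    s=np.linalg.lstsq(A,o2-o1,rcond=None)[0]; a=o1+s[0]*d1[0];b=o2+s[1]*d2[0]
    return (a+b)/2,np.linalg.norm(a-b)
def rects(mask,amin=100):
    cs,_=cv2.findContours(mask.astype(np.uint8),cv2.RETR_EXTERNAL,cv2.CHAIN_APPROX_NONE)
    return [(cv2.contourArea(k),cv2.boxPoints(cv2.minAreaRect(k)),k) for k in cs if cv2.contourArea(k)>amin]
E
python3 - <<'E'
from h import *
c=capture("top"); im=c["color"]; s=capture("side")
cv2.imwrite("pics/topc.png",cv2.resize(im[150:335,135:525],None,fx=2,fy=2,interpolation=cv2.INTER_CUBIC))
hsv=cv2.cvtColor(im,cv2.COLOR_BGR2HSV)
print("px", im[188,203],im[188,300],im[258,164],im[100,450])
light=(hsv[...,1]<50)&(hsv[...,2]>140); light[:150]=0
for a,b,k in rects(light,150): print("light",a,b.round(1).tolist(),onz(c,[b.mean(0)],.024)[0].round(4),len(k))
dark=(hsv[...,2]<125)&(hsv[...,1]>120)
for a,b,k in rects(dark,200):
    P=onz(c,b,.02); print("brown",a,b.round(1).tolist(),P[:,:2].round(4).tolist())
E
```

```text
px [217 214 215] [39 60 92] [208 205 206] [105 150 177]
light 427.0 [[420.1000061035156, 290.20001220703125], [423.6000061035156, 284.29998779296875], [486.29998779296875, 322.20001220703125], [482.70001220703125, 328.1000061035156]] [ 0.3008 -0.4042  0.024 ] 132
light 351.5 [[289.79998779296875, 276.70001220703125], [298.20001220703125, 253.60000610351562], [319.79998779296875, 261.5], [311.3999938964844, 284.5]] [ 0.396  -0.0124  0.024 ] 89
light 524.5 [[188.1999969482422, 237.10000610351562], [200.60000610351562, 236.10000610351562], [204.10000610351562, 283.3999938964844], [191.6999969482422, 284.29998779296875]] [0.4151 0.2739 0.024 ] 115
light 503.5 [[154.3000030517578, 237.10000610351562], [166.1999969482422, 235.89999389648438], [171.10000610351562, 283.70001220703125], [159.1999969482422, 284.8999938964844]] [0.4131 0.3631 0.024 ] 115
light 3583.5 [[-1.0, 195.10000610351562], [72.19999694824219, 173.3000030517578], [86.9000015258789, 222.6999969482422], [13.800000190734863, 244.60000610351562]] [0.5467 0.7077 0.024 ] 235
light 515.0 [[386.8999938964844, 213.1999969482422], [
[... 203 characters left out ...]
9969482422, 164.5], [217.60000610351562, 207.10000610351562], [206.8000030517578, 212.0]] [0.6091 0.2649 0.024 ] 101
light 1099.0 [[479.0, 150.0], [559.0, 150.0], [559.0, 184.0], [479.0, 184.0]] [ 0.6828 -0.6121  0.024 ] 272
brown 263.0 [[451.8999938964844, 237.89999389648438], [453.0, 229.10000610351562], [510.29998779296875, 236.8000030517578], [509.1000061035156, 245.5]] [[0.4826, -0.4087], [0.5063, -0.413], [0.4865, -0.574], [0.4626, -0.5692]]
brown 1203.0 [[264.6000061035156, 221.1999969482422], [276.6000061035156, 175.1999969482422], [323.1000061035156, 187.39999389648438], [311.1000061035156, 233.39999389648438]] [[0.522, 0.0956], [0.6486, 0.0656], [0.6165, -0.0607], [0.491, -0.0286]]
```

View pics/topc.png

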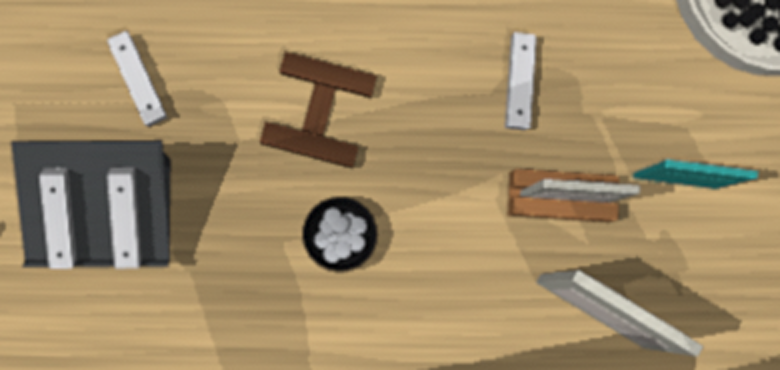

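The crop confirms my choices: four grey bars with two holes each, the H-shaped base, and the small white board in the brown block. The turquoise board stands beyond its right end and the larger white board is below it. Next I'll use the holes and the side view for precise poses.

```bash
cat >> h.py <<'E'
def holes(im,box,n=2):
    """sub-pixel dark spots inside the bar's box"""
    g=cv2.GaussianBlur(cv2.cvtColor(im,cv2.COLOR_BGR2GRAY),(3,3),0).astype(float)
    b=np.array(box); m=np.zeros(g.shape,np.uint8); ctr=b.mean(0); cv2.fillPoly(m,[np.int32(ctr+(b-ctr)*.82)],1)
    bg=cv2.medianBlur(g.astype(np.uint8),9).astype(float); d=(bg-g)*m; out=[]
    for _ in range(n):
        y,x=np.unravel_index(d.argmax(),d.shape); w=d[y-2:y+3,x-2:x+3].clip(0); yy,xx=np.mgrid[y-2:y+3,x-2:x+3]
        out.append([(w*xx).sum()/w.sum(),(w*yy).sum()/w.sum(),d[y,x]]); d[y-4:y+5,x-4:x+5]=0
    return np.array(out)
E
python3 - <<'E'
from h import *
c=capture("top"); s=capture("side")
T={}
for cam in (c,s):
    hsv=cv2.cvtColor(cam["color"],cv2.COLOR_BGR2HSV)
    light=(hsv[...,1]<50)&(hsv[...,2]>140)
    rs=[(b,k) for a,b,k in rects(light,150) if 300<a<900]
    print([b.mean(0).round().tolist() for b,k in rs])
    cam["r"]=rs
def near(cam,uv): return min(cam["r"],key=lambda r:np.hypot(*(r[0].mean(0)-uv)))[0]
for n,u,v in (("rackL",(164,258),(290,315)),("rackR",(197,258),(302,287)),("benchL",(203,188),(228,288)),("benchR",(396,190),(285,171))):
    hc=holes(c["color"],near(c,u)); hs=holes(s["color"],near(s,v))
    hc=hc[hc[:,1].argsort()]          # high x first
    hs=hs[hs[:,0].argsort()]          # side view: high x at left
    P=[tri(c,a[:2],s,b[:2]) for a,b in zip(hc,hs)]
    p=np.array([q[0] for q in P]); d=p[0]-p[1]
    print(n,hc.round(1).tolist(),hs.round(1).tolist(),"\n  P",p.round(4).tolist(),"gap",[round(q[1],4) for q in P],"mid",p.mean(0).round(4),"len",np.linalg.norm(d).round(4),"yaw",np.degrees(np.arctan2(d[1],d[0])).round(2))
    if "bench" in n:
        p=onz(c,hc[:,:2],.024);d=p[0]-p[1];print("  plane mid",p.mean(0).round(4),np.linalg.norm(d).round(4),np.degrees(np.arctan2(d[1],d[0])).round(2))
print("boardtop",onz(c,[(402.5,241.5),(454,245)],.14).round(4).tolist())
print("big",[onz(c,[(423,286),(484,325)],z)[:,:2].round(3).tolist() for z in(.15,.2)])
cv2.imwrite("pics/sidec.png",cv2.resize(s["color"][90:200,230:430],None,fx=4,fy=4,interpolation=cv2.INTER_CUBIC)[:,:800])
E
```

```text
[[453.0, 306.0], [305.0, 269.0], [196.0, 260.0], [163.0, 260.0], [395.0, 190.0], [203.0, 188.0], [341.0, 118.0]]
[[12.0, 375.0], [30.0, 350.0], [13.0, 342.0], [30.0, 320.0], [293.0, 313.0], [47.0, 299.0], [227.0, 285.0], [302.0, 286.0], [63.0, 279.0], [42.0, 273.0], [22.0, 267.0], [77.0, 261.0], [57.0, 255.0], [37.0, 250.0], [91.0, 244.0], [82.0, 188.0], [25.0, 179.0], [62.0, 176.0], [103.0, 173.0], [123.0, 103.0], [384.0, 88.0]]
rackL [[161.0, 244.6, 83.0], [164.4, 277.0, 79.0]] [[277.2, 303.0, 107.0], [309.4, 322.5, 94.0]] 
  P [[0.4458, 0.3475, 0.113], [0.368, 0.3458, 0.0677]] gap [np.float64(0.0003), np.float64(0.0)] mid [0.4069 0.3467 0.0904] len 0.0901 yaw 1.24
rackR [[194.8, 244.3, 78.0], [197.5, 276.8, 76.0]] [[287.1, 276.0, 99.0], [317.5, 294.7, 87.0]] 
  P [[0.4478, 0.2629, 0.113], [0.37, 0.261, 0.068]] gap [np.float64(0.0002), np.float64(0.0003)] mid [0.4089 0.262  0.0905] len 0.09 yaw 1.41
benchL [[195.8, 173.5, 75.0], [209.2, 203.0, 71.0]] [[209.8, 286.5, 94.0], [244.2, 282.7, 73.0]] 
  P [[0.6501, 0.2852, 0.0232], [0.5691, 0.2454, 0.0228]] gap [np.float64(0.0002), np.float64(0.0)] mid [0.6096 0.2653 0.023 ] len 0.0903 yaw 26.15
  plane mid [0.6094 0.2652 0.024 ] 0.0904 26.15
benchR [[396.7, 173.4, 69.0], [394.5, 205.6, 67.0]] [[287.1, 276.0, 99.0], [317.5, 294.7, 87.0]] 
  P [[0.7344, -0.4134, -0.6834], [0.5982, -0.4115, -0.7574]] gap [np.float64(0.2023), np.float64(0.2302)] mid [ 0.6663 -0.4124 -0.7204] len 0.155 yaw -0.79
  plane mid [ 0.6128 -0.2573  0.024 ] 0.09 -5.46
boardtop [[0.458, -0.2446, 0.14], [0.4503, -0.3725, 0.14]]
big [[[0.351, -0.289], [0.258, -0.436]], [[0.349, -0.276], [0.26, -0.416]]]
```

View pics/sidec.png

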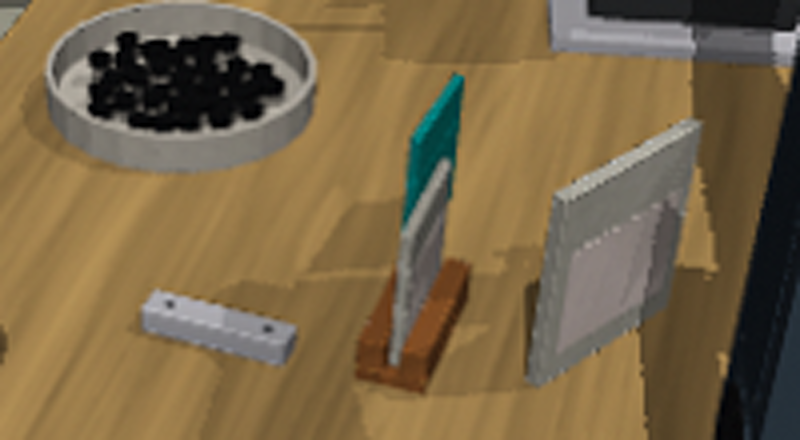

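Measured so far (bar top-face centres; the rack bars are pitched 30°):

| Thing | x, y (m) | Yaw (deg) |
|---|---|---|
| rackL | (.407, .347) | 1.3 |
| rackR | (.409, .262) | 1.3 |
| benchL | (.6095, .265) | 26.2 |
| benchR | (.613, -.257) | -5.5 |
| base | (.57, .018) | about -14 |

The side crop shows the white board in the slot, with the turquoise board just beyond it and the big framed board apart on the right. I'll move over the base and check it with the wrist camera on the way.

>>> move_arm([
  [0, 0, -40],
  [40, -30, -20],
  [43, -33, 0],
  [43, -33, 0],
  [43, -33, 0],
  [43, -33, 0],
  [43, -33, 0],
  [43, -33, 0],
  [43, -33, 0],
  [43, -33, 0],
  [43, -33, 0],
  [0, 0, 0],
], fingers=[0, 0, 0, 0, 0, 0, 0, 0, 0, 0, 0, 0], roll=[0, 0, 0, 0, 0, 0, 0, 0, 0, 0, 0, 0], squeeze=20)

```text
time: 1.8
ee_pos: [0.4692, -0.046, 0.2908]
ee_rot: [0.986, 0.167, -0.0, -0.001]
force: [-0.1, -0.7, -0.2]
gripper_width: 0.994
finger_force: 0.0
```

```bash
cat >> h.py <<'E'
def to(P=None,yaw=None):
    """remaining shift in tool axes (mm) after the roll (rad) that brings tool x to yaw"""
    s=get_state(); p=s["ee_pos"]; x=R.from_quat(s["ee_rot"]).apply([1,0,0]); a=np.arctan2(x[1],x[0])
    r=0
    if yaw is not None: r=-((np.radians(yaw)-a+np.pi/2)%np.pi-np.pi/2)
    print("t",round(s["time"],2),"p",p.round(4),"yaw",np.degrees(a).round(2),"j6",s["joint_positions"][5].round(2),"F",s["force"].round(1),"w",round(s["gripper_width"],3),"ff",round(s["finger_force"],1))
    if P is not None:
        d=(np.array(P)-p)*1000
        f=lambda a:np.round([d[0]*np.cos(a)+d[1]*np.sin(a),d[0]*np.sin(a)-d[1]*np.cos(a),-d[2]],1)
        print("roll",round(r,4),"dp before roll",f(a),"dp after roll",f(a-r))
E
python3 - <<'E'
from h import *
to([.413-.003,.262,.20],1.3)
w=capture("wrist"); cv2.imwrite("pics/w1.png",w["color"]); print(w["xyz"],w["mtx"][0])
print(pix(w,[[.5695,.018,.02],[.5817,.0665,.02]]))
E
```

```text
t 1.8 p [ 0.4692 -0.046   0.2908] yaw 19.25 j6 2.56 F [-0.1 -0.7 -0.2] w 0.994 ff 0.0
roll 0.3133 dp before roll [  45.7 -310.3   90.8] dp after roll [ -52.2 -309.3   90.8]
[ 0.53792982 -0.02209159  0.43347346] [307.73449645   0.         283.15780475]
[[262.07349615  83.48663024]
 [228.21109823  60.48271063]]
```

View pics/w1.png

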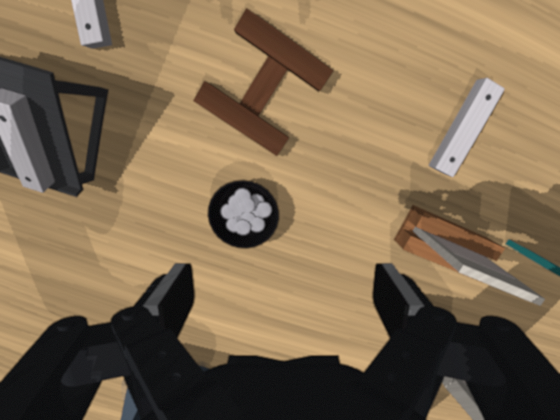

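The wrist view shows the base runners at (283,48) and (241,117), the pan at (244,214), and the board in its block at right. I'll measure the base from here, then roll towards the rack. A half turn keeps joint 6 in range.

```bash
cat > base.py <<'E'
from h import *
for n in ("wrist","top"):
    w=capture(n); hsv=cv2.cvtColor(w["color"],cv2.COLOR_BGR2HSV)
    u0=pix(w,[[.5695,.018,.02]])[0]
    m=((hsv[...,2]<135)&(hsv[...,1]>120)).astype(np.uint8)
    a,b,k=min(rects(m,200),key=lambda r:np.hypot(*(r[1].mean(0)-u0)))
    # rectify the outline onto z=.02, then fit the rectangle in metres
    P=onz(w,k[:,0].astype(float),.02)[:,:2]
    (cx,cy),(s1,s2),ang=cv2.minAreaRect((P*1000).astype(np.float32)); print(n,"ctr",round(cx,1),round(cy,1),"size",round(s1,1),round(s2,1),"ang",round(ang,2))
    for yaw in (-14.,):
        e=np.array([np.cos(np.radians(yaw)),np.sin(np.radians(yaw))]); q=(P*1000-[cx,cy])
        print("  x-range",np.percentile(q@e,[0,2,50,98,100]).round(1),"y",np.percentile(q@[-e[1],e[0]],[0,2,98,100]).round(1))
E
python3 base.py
```

```text
wrist ctr 568.1 17.6 size 128.5 128.5 ang 75.61
  x-range [-64.5 -64.1   3.2  64.   64.5] y [-64.7 -64.1  63.9  64.4]
top ctr 571.6 25.3 size 112.8 129.5 ang 75.85
  x-range [-64.8 -64.3   3.1  64.4  64.8] y [-56.5 -55.1  55.8  56.5]
```

>>> move_arm([
  [0, 0, 6],
  [0, 0, 6],
  [0, 0, 6],
  [0, 0, 6],
  [0, 0, 6],
  [0, 0, 6],
  [0, 0, 6],
  [0, 0, 6],
  [0, 0, 6],
  [0, 0, 6],
  [0, 0, 0],
  [0, 0, 0],
], fingers=[0, 0, 0, 0, 0, 0, 0, 0, 0, 0, 0, 0], roll=[-0.18, -0.18, -0.18, -0.18, -0.18, -0.18, -0.18, -0.18, -0.18, -0.18, -0.18, -0.18])

```text
time: 3.45
ee_pos: [0.4674, -0.0508, 0.2314]
ee_rot: [0.319, 0.948, -0.0, 0.0]
force: [0.1, -0.9, 0.9]
gripper_width: 1.002
finger_force: 0.0
```

>>> move_arm([
  [0, 0, 0],
  [0, 0, 0],
  [0, 0, 0],
  [0, 0, 0],
  [0, 0, 0],
], fingers=[0, 0, 0, 0, 0], roll=[-0.17, -0.17, -0.17, -0.158, 0])

```text
time: 4.08
ee_pos: [0.4676, -0.0505, 0.2316]
ee_rot: [-0.006, 1.0, -0.0, 0.0]
force: [0.0, -0.5, 0.4]
gripper_width: 1.003
finger_force: 0.0
```

```bash
python3 -c "
from h import *
to([.4115,.262,.20],1.3)"
```

```text
t 4.08 p [ 0.4676 -0.0505  0.2316] yaw -179.34 j6 -0.26 F [ 0.  -0.5  0.4] w 1.003 ff 0.0
roll -0.0111 dp before roll [ 52.5 313.1  31.6] dp after roll [ 49.  313.7  31.6]
```

>>> move_arm([
  [8, 52, 0],
  [8, 52, 0],
  [8, 52, 0],
  [8, 52, 0],
  [8, 52, 0],
  [9, 53, 0],
  [0, 0, 30],
  [0, 0, 50],
  [0, 0, 35],
  [0, 0, 10],
  [0, 0, 0],
], fingers=[0, 0, 0, 0, 0, 0, 0, 0, 0, 0, 0], roll=[-0.011, 0, 0, 0, 0, 0, 0, 0, 0, 0, 0])

```text
time: 5.45
ee_pos: [0.4113, 0.262, 0.1065]
ee_rot: [-0.013, 1.0, -0.0, -0.0]
force: [-0.2, 0.3, 0.5]
gripper_width: 1.002
finger_force: 0.0
```

```bash
python3 -c "
from h import *
to([.4105,.262,.074],1.3)"
```

```text
t 5.45 p [0.4113 0.262  0.1065] yaw -178.57 j6 0.4 F [-0.2  0.3  0.5] w 1.002 ff 0.0
roll 0.0023 dp before roll [ 0.8 -0.  32.5] dp after roll [ 0.8 -0.  32.5]
```

>>> move_arm([
  [0, 0, 25],
  [0, 0, 7],
  [0, 0, 0],
  [0, 0, 0],
  [0, 0, 0],
  [0, 0, 0],
], fingers=[0, 0, 1, 1, 1, 1], roll=[0, 0, 0, 0, 0, 0], squeeze=25)

```text
time: 6.2
ee_pos: [0.4119, 0.2628, 0.0755]
ee_rot: [-0.014, 1.0, 0.0, 0.001]
force: [-1.0, -0.2, 3.0]
gripper_width: 0.343
finger_force: 25.8
```

>>> move_arm([
  [0, 0, -15],
  [0, 0, -40],
  [0, 0, -40],
  [-33, -40, 0],
  [-33, -40, 0],
  [-33, -40, 0],
  [-33, -40, 0],
  [-33, -40, 0],
  [0, 0, 0],
  [0, 0, 0],
], fingers=[1, 1, 1, 1, 1, 1, 1, 1, 1, 1], roll=[0, 0, 0, 0, 0, 0, 0, 0, 0.136, 0.136])

```text
time: 7.45
ee_pos: [0.5815, 0.0663, 0.169]
ee_rot: [0.125, 0.992, 0.0, -0.001]
force: [-0.6, 0.2, -2.1]
gripper_width: 0.344
finger_force: 25.4
```

Run:
```python
from h import *
to([.5813,.0665,.0245],-14.2)
s=capture("side"); t=capture("top")
u=pix(s,[[.58,.07,.16]])[0].astype(int); v=pix(t,[[.58,.07,.16]])[0].astype(int)
f=lambda c,u:cv2.resize(c["color"][max(u[1]-50,0):u[1]+50,max(u[0]-65,0):u[0]+65],(390,300),interpolation=cv2.INTER_CUBIC)
cv2.imwrite("pics/held1.png",np.hstack([f(s,u),f(t,v)]))
```

```text
t 7.45 p [0.5815 0.0663 0.169 ] yaw 165.62 j6 0.25 F [-0.6  0.2 -2.1] w 0.344 ff 25.4
roll -0.0031 dp before roll [3.000e-01 1.000e-01 1.445e+02] dp after roll [3.000e-01 1.000e-01 1.445e+02]
```

View pics/held1.png

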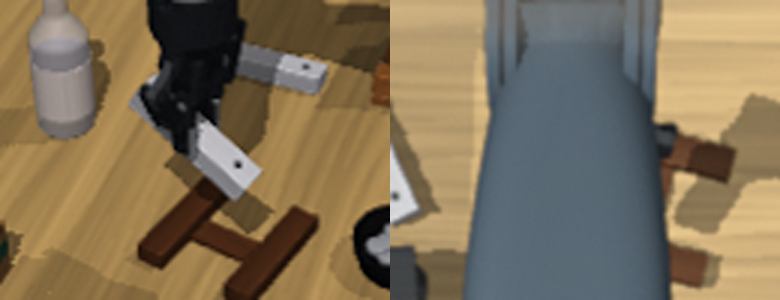

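The bar is held at about 30° pitch over the base, with its low end over the near runner. I'll lower it and let it pivot flat.

>>> move_arm([
  [0, 0, 50],
  [0, 0, 45],
  [0, 0, 10],
  [0, 0, 10],
  [0, 0, 10],
  [0, 0, 8],
  [0, 0, 5],
  [0, 0, 0],
], fingers=[1, 1, 1, 1, 1, 1, 1, 1], roll=[-0.003, 0, 0, 0, 0, 0, 0, 0])

```text
time: 8.55
ee_pos: [0.5818, 0.0674, 0.0317]
ee_rot: [0.121, 0.993, 0.0, 0.0]
force: [3.1, 0.9, 2.9]
gripper_width: 0.345
finger_force: 26.0
```

Run:
```python
from h import *
to([.5813,.0665,.0245],-14.2)
s=capture("side")
u=pix(s,[[.58,.07,.04]])[0].astype(int)
f=lambda c,u:cv2.resize(c["color"][max(u[1]-50,0):u[1]+50,max(u[0]-65,0):u[0]+65],(390,300),interpolation=cv2.INTER_CUBIC)
cv2.imwrite("pics/held2.png",f(s,u))
```

```text
t 8.55 p [0.5818 0.0674 0.0317] yaw 166.15 j6 0.24 F [3.1 0.9 2.9] w 0.345 ff 26.0
roll 0.0062 dp before roll [ 0.3 -1.   7.2] dp after roll [ 0.3 -1.   7.2]
```

View pics/held2.png

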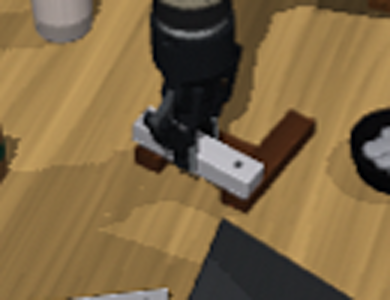

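The bar is pivoting flat and nearly level. I'll go a little further, release and lift.

>>> move_arm([
  [0, -1, 4],
  [0, 0, 3],
  [0, 0, 0],
], fingers=[1, 1, 1], roll=[0, 0, 0])

```text
time: 8.98
ee_pos: [0.5811, 0.0662, 0.0246]
ee_rot: [0.121, 0.993, -0.0, -0.0]
force: [0.9, 0.2, 5.3]
gripper_width: 0.344
finger_force: 26.5
```

>>> move_arm([
  [0, 0, 0],
  [0, 0, 0],
  [0, 0, -20],
  [0, 0, -50],
  [0, 0, -50],
  [0, 0, 0],
], fingers=[0.4, 0.4, 0.4, 0.4, 0.4, 0.2], roll=[0, 0, 0, 0, 0, 0])

```text
time: 9.72
ee_pos: [0.5842, 0.0662, 0.1495]
ee_rot: [0.121, 0.993, 0.001, 0.004]
force: [-0.6, -0.3, 0.7]
gripper_width: 0.79
finger_force: 0.0
```

```bash
cat > bar.py <<'E'
from h import *
import sys
def barcheck(P,z,cams=("side","top")):
    """hole midpoint and yaw of the bar whose top face (height z) lies near P"""
    for n in cams:
        c=capture(n); hsv=cv2.cvtColor(c["color"],cv2.COLOR_BGR2HSV)
        yaw=P[2]; e=np.array([np.cos(np.radians(yaw)),np.sin(np.radians(yaw)),0]); q=np.array([-e[1],e[0],0]); p=np.array([P[0],P[1],z])
        box=pix(c,[p+a*.065*e+b*.015*q for a,b in((1,1),(1,-1),(-1,-1),(-1,1))])
        h=holes(c["color"],box); X=onz(c,h[:,:2],z); d=X[0]-X[1]; d*=np.sign(d@e)
        m=X.mean(0)-p; print(n,"contrast",h[:,2],"ctr",X.mean(0).round(4)[:2],"len",np.linalg.norm(d).round(4),"yaw",np.degrees(np.arctan2(d[1],d[0])).round(2),"err along/across mm",(m@e*1000).round(1),(m@q*1000).round(1))
E
python3 - <<'E'
from bar import *
barcheck((.5813,.0665,-14.2),.044)
to([.4095,.3468,.20],1.3)
E
```

```text
side contrast [68. 65.] ctr [0.5805 0.0674] len 0.0904 yaw -14.2 err along/across mm -1.0 0.6
top contrast [1. 1.] ctr [0.6126 0.0666] len 0.0156 yaw 17.38 err along/across mm 30.3 7.8
t 9.82 p [0.5812 0.0662 0.1442] yaw 166.15 j6 0.24 F [-0.9 -0.2 -0.5] w 0.798 ff 0.0
roll -0.2644 dp before roll [233.9 231.3 -55.8] dp after roll [165.3 284.4 -55.8]
```

The first bar is within 1 mm. Now the left rack bar.

>>> move_arm([
  [0, 0, -15],
  [0, 0, -10],
  [27, 47, 0],
  [27, 47, 0],
  [27, 47, 0],
  [27, 47, 0],
  [28, 48, 0],
  [28, 48, 0],
  [0, 0, 30],
  [0, 0, 30],
  [0, 0, 0],
], fingers=[0, 0, 0, 0, 0, 0, 0, 0, 0, 0, 0], roll=[-0.132, -0.132, 0, 0, 0, 0, 0, 0, 0, 0, 0])

```text
time: 11.2
ee_pos: [0.4071, 0.3442, 0.1036]
ee_rot: [-0.011, 1.0, -0.003, -0.005]
force: [-0.3, -0.1, 0.4]
gripper_width: 1.004
finger_force: 0.0
```

```bash
python3 -c "
from h import *
to([.411,.3467,.074],1.3)"
```

```text
t 11.2 p [0.4071 0.3442 0.1036] yaw -178.7 j6 0.55 F [-0.3 -0.1  0.4] w 1.004 ff 0.0
roll 0.0001 dp before roll [-4.   2.4 29.6] dp after roll [-4.   2.4 29.6]
```

>>> move_arm([
  [-3, 2, 10],
  [0, 0, 10],
  [0, 0, 0],
], fingers=[0, 0, 0], roll=[0, 0, 0])

```text
time: 11.58
ee_pos: [0.4138, 0.3482, 0.0887]
ee_rot: [-0.011, 1.0, -0.0, -0.001]
force: [0.2, 0.2, 0.1]
gripper_width: 0.998
finger_force: 0.0
```

```bash
python3 -c "
from h import *
to([.411,.3467,.0745],1.3)"
```

```text
t 11.57 p [0.4138 0.3482 0.0887] yaw -178.76 j6 0.55 F [0.2 0.2 0.1] w 0.998 ff 0.0
roll -0.001 dp before roll [ 2.9 -1.4 14.2] dp after roll [ 2.9 -1.4 14.2]
```

>>> move_arm([
  [3, -1.5, 8],
  [0, 0, 5],
  [0, 0, 0],
  [0, 0, 0],
  [0, 0, 0],
  [0, 0, 0],
], fingers=[0, 0, 1, 1, 1, 1], roll=[0, 0, 0, 0, 0, 0], squeeze=25)

```text
time: 12.32
ee_pos: [0.4113, 0.3471, 0.0768]
ee_rot: [-0.011, 1.0, 0.0, 0.0]
force: [-0.4, 0.1, 1.3]
gripper_width: 0.349
finger_force: 26.0
```

>>> move_arm([
  [0, 0, -15],
  [0, 0, -40],
  [0, 0, -40],
  [-17, -47.5, 0],
  [-17, -47.5, 0],
  [-17, -47.5, 0],
  [-17, -47.5, 0],
  [-17, -47.5, 0],
  [-17, -47.5, 0],
  [-17, -47.5, 0],
  [-18, -48, 0],
], fingers=[1, 1, 1, 1, 1, 1, 1, 1, 1, 1, 1], roll=[0, 0, 0, 0, 0, 0, 0, 0, 0, 0, 0])

```text
time: 13.7
ee_pos: [0.5568, -0.0319, 0.172]
ee_rot: [-0.011, 1.0, 0.0, 0.0]
force: [1.2, 0.5, -1.7]
gripper_width: 0.349
finger_force: 25.7
```

>>> move_arm([
  [0, 0, 20],
  [0, 0, 30],
  [0, 0, 10],
  [0, 0, 0],
], fingers=[1, 1, 1, 1], roll=[0.135, 0.135, 0, 0])

```text
time: 14.2
ee_pos: [0.5557, -0.0301, 0.1108]
ee_rot: [0.122, 0.992, 0.0, -0.001]
force: [-0.8, 0.9, -1.8]
gripper_width: 0.346
finger_force: 25.8
```

```bash
python3 -c "
from h import *
to([.5567,-.0305,.026],-14.2)"
```

```text
t 14.2 p [ 0.5557 -0.0301  0.1108] yaw 165.93 j6 0.07 F [-0.8  0.9 -1.8] w 0.346 ff 25.8
roll 0.0023 dp before roll [-1.1 -0.2 84.8] dp after roll [-1.1 -0.2 84.8]
```

>>> move_arm([
  [-3.5, 0, 30],
  [0, 0, 15],
  [0, 0, 10],
  [0, 0, 10],
  [0, 0, 8],
  [0, 0, 5],
  [0, 0, 4],
  [0, 0, 3],
  [0, 0, 0],
], fingers=[1, 1, 1, 1, 1, 1, 1, 1, 1], roll=[0, 0, 0, 0, 0, 0, 0, 0, 0])

```text
time: 15.32
ee_pos: [0.5591, -0.0311, 0.0256]
ee_rot: [0.124, 0.992, 0.0, -0.001]
force: [1.5, -0.4, 0.8]
gripper_width: 0.341
finger_force: 26.4
```

Run:
```python
from bar import *
to([.5592,-.0305,.026],-14.2)
barcheck((.5567,-.0305,-14.2),.044,("side",))
```

```text
t 15.32 p [ 0.5591 -0.0311  0.0256] yaw 165.81 j6 0.07 F [ 1.5 -0.4  0.8] w 0.341 ff 26.4
roll 0.0001 dp before roll [ 0.1  0.6 -0.4] dp after roll [ 0.1  0.6 -0.4]
side contrast [64. 26.] ctr [ 0.5599 -0.0309] len 0.0947 yaw -14.59 err along/across mm 3.3 0.4
```

>>> move_arm([
  [0, 0, 1.5],
  [0, 0, 0],
  [0, 0, 0],
  [0, 0, 0],
  [0, 0, -20],
  [0, 0, -50],
  [0, 0, -40],
  [0, 0, 0],
], fingers=[1, 1, 0.4, 0.4, 0.4, 0.4, 0.4, 0.4], roll=[0, 0, 0, 0, 0, 0, 0, 0])

```text
time: 16.38
ee_pos: [0.5625, -0.0317, 0.1391]
ee_rot: [0.124, 0.992, -0.0, 0.004]
force: [0.1, -0.0, 0.6]
gripper_width: 0.599
finger_force: 0.0
```

Run:
```python
from bar import *
barcheck((.5567,-.0305,-14.2),.044,("side",))
barcheck((.5813,.0665,-14.2),.044,("side",))
to([.6095,.2653,.15],26.15)
```

```text
side contrast [62. 52.] ctr [ 0.5574 -0.0299] len 0.0892 yaw -14.14 err along/across mm 0.5 0.8
side contrast [67. 65.] ctr [0.5805 0.0674] len 0.0904 yaw -14.14 err along/across mm -1.0 0.7
t 16.48 p [ 0.5598 -0.0312  0.1346] yaw 165.8 j6 0.07 F [-0.1 -0.8 -0.9] w 0.6 ff 0.0
roll -0.7042 dp before roll [ 24.5 299.6 -15.4] dp after roll [-175.3  244.2  -15.4]
```

>>> move_arm([
  [4, 50, -5],
  [4, 50, -5],
  [4, 50, 0],
  [4, 50, 0],
  [4, 50, 0],
  [4.5, 49.6, 0],
  [0, 0, 20],
  [0, 0, 20],
  [0, 0, 20],
  [0, 0, 20],
  [0, 0, 20],
  [0, 0, 0],
], fingers=[0, 0, 0, 0, 0, 0, 0, 0, 0, 0, 0, 0], roll=[0, 0, 0, 0, 0, 0, -0.176, -0.176, -0.176, -0.176, 0, 0])

```text
time: 17.98
ee_pos: [0.6066, 0.2642, 0.0404]
ee_rot: [-0.225, 0.974, -0.0, -0.004]
force: [-0.3, 0.1, -0.5]
gripper_width: 1.0
finger_force: 0.0
```

```bash
python3 -c "
from h import *
to([.6095,.2653,.006],26.15)"
```

```text
t 17.98 p [0.6066 0.2642 0.0404] yaw -154.01 j6 -0.14 F [-0.3  0.1 -0.5] w 1.0 ff 0.0
roll -0.0027 dp before roll [-3.  -0.3 34.4] dp after roll [-3.  -0.3 34.4]
```

>>> move_arm([
  [0, 0, 25],
  [0, 0, 5],
  [0, 0, 0],
], fingers=[0, 0, 0], roll=[0, 0, 0])

```text
time: 18.35
ee_pos: [0.6094, 0.2652, 0.0149]
ee_rot: [-0.226, 0.974, -0.0, -0.0]
force: [-0.3, 0.4, 0.8]
gripper_width: 0.997
finger_force: 0.0
```

```bash
python3 -c "
from h import *
to([.6095,.2653,.006],26.15)"
```

```text
t 18.35 p [0.6094 0.2652 0.0149] yaw -153.91 j6 -0.15 F [-0.3  0.4  0.8] w 0.997 ff 0.0
roll -0.001 dp before roll [-0.2  0.1  8.9] dp after roll [-0.2  0.1  8.9]
```

>>> move_arm([
  [0, 0, 8.5],
  [0, 0, 0],
  [0, 0, 0],
  [0, 0, 0],
  [0, 0, 0],
], fingers=[0, 1, 1, 1, 1], roll=[0, 0, 0, 0, 0], squeeze=40)

```text
time: 18.98
ee_pos: [0.61, 0.2655, 0.0069]
ee_rot: [-0.226, 0.974, 0.0, 0.001]
force: [-0.4, 1.0, 1.9]
gripper_width: 0.339
finger_force: 40.9
```

>>> move_arm([
  [0, 0, -20],
  [0, 0, -25],
  [0, 0, -25],
  [0, 0, -25],
  [0, 0, -15],
  [50, -14, 0],
  [50, -14, 0],
  [50, -14, 0],
  [50, -14, 0],
  [49, -15, 0],
  [0, 0, 0],
  [0, 0, 0],
], fingers=[1, 1, 1, 1, 1, 1, 1, 1, 1, 1, 1, 1], roll=[0, -0.174, -0.174, -0.174, -0.174, -0.171, 0, 0, 0, 0, 0, 0])

```text
time: 20.48
ee_pos: [0.6084, 0.007, 0.1169]
ee_rot: [-0.614, 0.789, 0.0, 0.0]
force: [-0.3, 0.5, -2.4]
gripper_width: 0.34
finger_force: 40.3
```

```bash
python3 -c "
from h import *
to([.6175,.0057,.050],75.8)"
```

```text
t 20.48 p [0.6084 0.007  0.1169] yaw -104.23 j6 -1.42 F [-0.3  0.5 -2.4] w 0.34 ff 40.3
roll -0.0005 dp before roll [-1.  -9.1 66.9] dp after roll [-1.  -9.1 66.9]
```

>>> move_arm([
  [-1, -9, 10],
  [0, 0, 25],
  [0, 0, 20],
  [0, 0, 5],
  [0, 0, 0],
], fingers=[1, 1, 1, 1, 1], roll=[0, 0, 0, 0, 0])

```text
time: 21.1
ee_pos: [0.6174, 0.0066, 0.0557]
ee_rot: [-0.615, 0.789, 0.0, -0.0]
force: [0.7, -1.0, -2.2]
gripper_width: 0.34
finger_force: 40.3
```

```bash
python3 -c "
from h import *
to([.6175,.0057,.0515],75.8)"
```

```text
t 21.1 p [0.6174 0.0066 0.0557] yaw -104.11 j6 -1.42 F [ 0.7 -1.  -2.2] w 0.34 ff 40.3
roll 0.0015 dp before roll [ 0.8 -0.3  4.2] dp after roll [ 0.8 -0.3  4.2]
```

>>> move_arm([
  [0.8, -0.3, 3],
  [0, 0, 1.4],
  [0, 0, 0],
  [0, 0, 0],
  [0, 0, -20],
  [0, 0, -50],
  [0, 0, 0],
], fingers=[1, 1, 0.4, 0.4, 0.4, 0.3, 0.3], roll=[0, 0, 0, 0, 0, 0, 0])

```text
time: 21.98
ee_pos: [0.6216, 0.0044, 0.1286]
ee_rot: [-0.614, 0.789, -0.004, 0.004]
force: [0.5, -0.9, -0.8]
gripper_width: 0.698
finger_force: 0.0
```

Run:
```python
from bar import *
barcheck((.6175,.0057,75.8),.068,("side",))
to([.6128,-.2573,.15],-5.46)
```

```text
side contrast [53. 41.] ctr [0.6182 0.0042] len 0.0876 yaw 73.49 err along/across mm -1.3 -1.0
t 22.02 p [0.6201 0.0045 0.1259] yaw -104.19 j6 -1.42 F [ 0.3 -0.7 -0.8] w 0.701 ff 0.0
roll 1.4184 dp before roll [255.6 -57.1 -24.1] dp after roll [ -17.6 -261.3  -24.1]
```

>>> move_arm([
  [0, 0, -15],
  [50, -12, 0],
  [50, -12, 0],
  [50, -12, 0],
  [50, -12, 0],
  [55, -11, 0],
  [0, 0, 10],
  [0, 0, 20],
  [0, 0, 20],
  [0, 0, 20],
  [0, 0, 10],
  [0, 0, 0],
], fingers=[0.3, 0, 0, 0, 0, 0, 0, 0, 0, 0, 0, 0], roll=[0, 0, 0, 0, 0, 0.16, 0.18, 0.18, 0.18, 0.18, 0.18, 0.18])

```text
time: 23.52
ee_pos: [0.6105, -0.2559, 0.0543]
ee_rot: [-0.039, 0.999, 0.001, -0.002]
force: [0.3, 0.7, -0.9]
gripper_width: 1.0
finger_force: 0.0
```

>>> move_arm([
  [0, 0, 20],
  [0, 0, 0],
  [0, 0, 0],
], fingers=[0, 0, 0], roll=[0.178, 0, 0])

```text
time: 23.9
ee_pos: [0.612, -0.2567, 0.0368]
ee_rot: [0.046, 0.999, 0.0, -0.0]
force: [-0.1, 0.2, -0.1]
gripper_width: 1.003
finger_force: 0.0
```

```bash
python3 -c "
from h import *
to([.6128,-.2573,.006],-5.46)"
```

```text
t 23.9 p [ 0.612  -0.2567  0.0368] yaw 174.71 j6 -0.41 F [-0.1  0.2 -0.1] w 1.003 ff 0.0
roll 0.003 dp before roll [-0.8 -0.5 30.8] dp after roll [-0.8 -0.5 30.8]
```

>>> move_arm([
  [-1, -0.5, 25],
  [0, 0, 5],
  [0, 0, 0],
  [0, 0, 0],
  [0, 0, 0],
  [0, 0, -30],
], fingers=[0, 0, 1, 1, 1, 1], roll=[0.003, 0, 0, 0, 0, 0])

```text
time: 24.65
ee_pos: [0.6103, -0.2559, 0.0334]
ee_rot: [0.049, 0.999, 0.002, -0.004]
force: [0.3, -1.0, -2.9]
gripper_width: 0.338
finger_force: 47.1
```

Run:
```python
from bar import *
to([.5205,.0303,.115],75.8)
```

```text
t 24.65 p [ 0.6103 -0.2559  0.0334] yaw 174.4 j6 -0.4 F [ 0.3 -1.  -2.9] w 0.338 ff 47.1
roll -1.4206 dp before roll [117.3 276.  -81.6] dp after roll [-255.4  157.3  -81.6]
```

>>> move_arm([
  [0, 0, -45],
  [20, 46, -10],
  [20, 46, -10],
  [20, 46, -10],
  [20, 46, 0],
  [20, 46, 0],
  [20, 47, 0],
  [0, 0, 0],
  [0, 0, 0],
  [0, 0, 0],
  [0, 0, 0],
  [0, 0, 0],
], fingers=[1, 1, 1, 1, 1, 1, 1, 1, 1, 1, 1, 1], roll=[0, 0, 0, 0, 0, 0, -0.176, -0.178, -0.178, -0.178, -0.178, -0.178])

```text
time: 26.15
ee_pos: [0.5204, 0.0301, 0.1116]
ee_rot: [-0.468, 0.884, 0.0, -0.0]
force: [0.5, 0.3, -2.0]
gripper_width: 0.338
finger_force: 47.2
```

>>> move_arm([
  [0, 0, 10],
  [0, 0, 20],
  [0, 0, 0],
  [0, 0, 0],
], fingers=[1, 1, 1, 1], roll=[-0.178, -0.178, 0, 0])

```text
time: 26.65
ee_pos: [0.5209, 0.03, 0.0823]
ee_rot: [-0.614, 0.789, -0.0, 0.0]
force: [-0.2, -0.6, -2.4]
gripper_width: 0.342
finger_force: 47.1
```

Run:
```python
from bar import *
to([.5205,.0303,.0515],75.8)
```

```text
t 26.65 p [0.5209 0.03   0.0823] yaw -104.26 j6 -1.39 F [-0.2 -0.6 -2.4] w 0.342 ff 47.1
roll -0.0011 dp before roll [-0.2  0.4 30.8] dp after roll [-0.2  0.4 30.8]
```

>>> move_arm([
  [0, 0, 18],
  [0, 0, 8],
  [0, 0, 4],
  [0, 0, 1],
  [0, 0, 0],
  [0, 0, 0],
  [0, 0, -20],
  [0, 0, -50],
  [0, 0, -60],
], fingers=[1, 1, 1, 1, 0.4, 0.4, 0.4, 0.3, 0.3], roll=[0, 0, 0, 0, 0, 0, 0, 0, 0])

```text
time: 27.78
ee_pos: [0.52, 0.03, 0.1807]
ee_rot: [-0.615, 0.789, 0.001, -0.001]
force: [0.2, 0.8, 0.2]
gripper_width: 0.701
finger_force: 0.0
```

>>> move_arm([
  [5, -10, -40],
  [40, -15, -20],
  [50, -15, 0],
  [50, -15, 0],
  [50, -15, 0],
  [0, 0, 0],
  [0, 0, 0],
], fingers=[0, 0, 0, 0, 0, 0, 0], roll=[0, 0, 0, 0, 0, 0, 0])

```text
time: 28.65
ee_pos: [0.5411, -0.1761, 0.2407]
ee_rot: [-0.615, 0.789, 0.0, 0.0]
force: [0.3, -0.5, 0.6]
gripper_width: 0.992
finger_force: 0.0
```

Run:
```python
from bar import *
for p in ((.6175,.0057,75.8),(.5205,.0303,75.8)): barcheck(p,.068,("top","side"))
t=capture("top"); v=pix(t,[[.57,.02,.05]])[0].astype(int); b=pix(t,[[.45,-.31,.1]])[0].astype(int)
f=lambda c,u:cv2.resize(c["color"][max(u[1]-50,0):u[1]+50,max(u[0]-65,0):u[0]+65],(390,300),interpolation=cv2.INTER_CUBIC)
cv2.imwrite("pics/stack.png",np.hstack([f(t,v),f(t,b)])); print(v,b)
to([.454,-.309,.2],86.5)
```

```text
top contrast [94. 79.] ctr [0.6195 0.0031] len 0.09 yaw 75.89 err along/across mm -2.1 -2.6
side contrast [63. 57.] ctr [0.6189 0.0036] len 0.0893 yaw 76.04 err along/across mm -1.7 -1.9
top contrast [93. 82.] ctr [0.5215 0.028 ] len 0.0908 yaw 75.91 err along/across mm -2.0 -1.5
side contrast [69. 57.] ctr [0.5211 0.0288] len 0.0899 yaw 76.03 err along/across mm -1.3 -1.0
[293 201] [424 246]
t 28.9 p [ 0.5413 -0.175   0.2412] yaw -104.02 j6 -1.76 F [0.6 0.2 0.3] w 1.0 ff 0.0
roll -0.1836 dp before roll [151.2  52.3  41.2] dp after roll [139.1  79.   41.2]
```

View pics/stack.png

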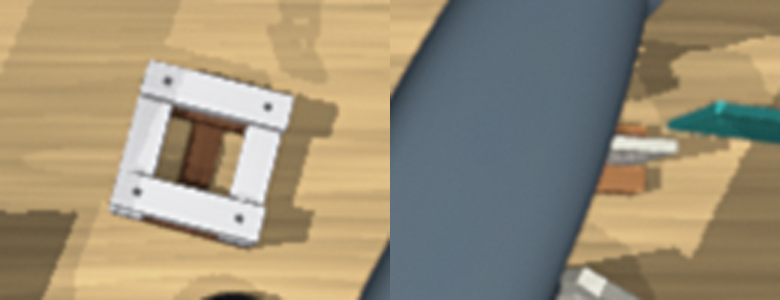

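The crib looks square, with errors of at most about 2 mm. Next the board: I'll take a wrist view to locate its top edge and check clearance to the turquoise one.

Run:
```python
from bar import *
w=capture("wrist"); np.save("w2.npy",{k:w[k] for k in w},allow_pickle=True); cv2.imwrite("pics/w2.png",w["color"])
u=pix(w,[[.458,-.2446,.14],[.4503,-.3725,.14]]); print(u.round(0), w["xyz"])
```

```text
[[367. 100.]
 [342. -90.]] [ 0.52310242 -0.24610034  0.38391538]
```

View pics/w2.png

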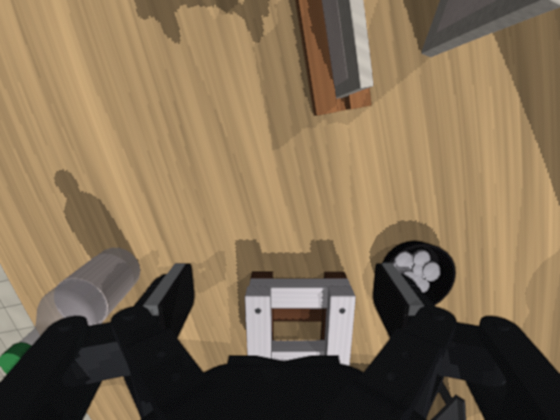

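The wrist view shows the board's bright top edge ending at about (364,88) and running up to (358,0). The block's near end is at (316,115)–(371,104), the larger board is at the top right, and the crib is at the bottom.

Run:
```python
from h import *
w=np.load("w2.npy",allow_pickle=True).item()
hsv=cv2.cvtColor(w["color"],cv2.COLOR_BGR2HSV); g=hsv[...,2]
for r in (10,30,50,70,80): 
    row=g[r,330:385].astype(int); d=np.diff(row); print(r,330+d.argmax(),330+d.argmin(), row.max())
P=onz(w,[(364,88),(358,1)],.14); d=P[1]-P[0]; print(P.round(4).tolist(),np.degrees(np.arctan2(d[1],d[0])),(P[0]+.06*d/np.linalg.norm(d)).round(4))
H=onz(w,[(316,115),(371,104)],.04); print("holder end",H.round(4).tolist(),H.mean(0).round(4))
```

```text
10 350 338 194
30 353 341 189
50 355 368 199
70 357 371 193
80 359 332 203
[[0.4586, -0.2534, 0.14], [0.4517, -0.3127, 0.14]] -96.7303884464726 [ 0.4516 -0.313   0.14  ]
holder end [[0.4877, -0.2414, 0.04], [0.4278, -0.2387, 0.04]] [ 0.4577 -0.24    0.04  ]
```

>>> move_arm([
  [0, 0, 0],
  [0, 0, 0],
  [47, 26, 0],
  [47, 26, 0],
  [47, 27, 0],
  [0, 0, 30],
  [0, 0, 40],
  [0, 0, 0],
  [0, 0, 0],
], fingers=[0, 0, 0, 0, 0, 0, 0, 0, 0], roll=[-0.092, -0.092, 0, 0, 0, 0, 0, 0, 0])

```text
time: 30.08
ee_pos: [0.4541, -0.3119, 0.1724]
ee_rot: [-0.685, 0.729, -0.001, 0.0]
force: [-0.0, -0.6, 0.1]
gripper_width: 0.999
finger_force: 0.0
```

Run:
```python
from h import *
to([.454,-.3105,.112],86.4)
```

```text
t 30.07 p [ 0.4541 -0.3119  0.1724] yaw -93.54 j6 -2.23 F [-0.  -0.6  0.1] w 0.999 ff 0.0
roll 0.0011 dp before roll [-1.4  0.2 60.4] dp after roll [-1.4  0.2 60.4]
```

>>> move_arm([
  [-1, 0, 40],
  [0, 0, 20],
  [0, 0, 0],
  [0, 0, 0],
  [0, 0, 0],
  [0, 0, 0],
  [0, 0, 0],
  [0, 0, 0],
], fingers=[0, 0, 1, 1, 1, 1, 1, 1], roll=[0, 0, 0, 0, 0, 0, 0, 0], squeeze=40)

```text
time: 31.08
ee_pos: [0.4542, -0.3116, 0.1123]
ee_rot: [-0.685, 0.729, -0.001, 0.0]
force: [0.1, 0.5, 6.1]
gripper_width: 0.11
finger_force: 39.8
```

>>> move_arm([
  [0, 0, -10],
  [0, 0, -35],
  [0, 0, -15],
  [-38, -16, 0],
  [-38, -16, 0],
  [-39, -17, 0],
  [0, 0, 0],
  [0, 0, 0],
  [0, 0, 0],
  [0, 0, 0],
  [0, 0, 0],
], fingers=[1, 1, 1, 1, 1, 1, 1, 1, 1, 1, 1], roll=[0, 0, 0, 0, 0, 0, 0.175, 0.176, 0.176, 0.176, 0.176])

```text
time: 32.45
ee_pos: [0.5092, -0.199, 0.1701]
ee_rot: [-0.307, 0.952, 0.001, -0.001]
force: [-0.3, 0.5, -1.2]
gripper_width: 0.112
finger_force: 39.4
```

>>> move_arm([
  [0, 0, 0],
  [0, 0, 0],
  [0, 0, 0],
  [0, 0, 0],
  [0, 0, 0],
  [0, 0, 0],
  [0, 0, 0],
], fingers=[1, 1, 1, 1, 1, 1, 1], roll=[0.176, 0.176, 0.176, 0.176, 0.174, 0, 0])

```text
time: 33.33
ee_pos: [0.5094, -0.1992, 0.1705]
ee_rot: [0.123, 0.992, 0.0, -0.0]
force: [0.6, 1.4, -1.8]
gripper_width: 0.11
finger_force: 39.4
```

Run:
```python
from h import *
to([.5445,-.0787,.105],-14.1)
```

```text
t 33.33 p [ 0.5094 -0.1992  0.1705] yaw 165.88 j6 -0.25 F [ 0.6  1.4 -1.8] w 0.11 ff 39.4
roll -0.0003 dp before roll [ -4.6 125.4  65.5] dp after roll [ -4.7 125.4  65.5]
```

>>> move_arm([
  [-2, 40, 0],
  [-2, 45, 0],
  [-1, 40, 0],
  [0, 0, 25],
  [0, 0, 25],
  [0, 0, 10],
  [0, 0, 0],
  [0, 0, 0],
], fingers=[1, 1, 1, 1, 1, 1, 1, 1], roll=[0, 0, 0, 0, 0, 0, 0, 0])

```text
time: 34.33
ee_pos: [0.546, -0.0798, 0.1121]
ee_rot: [0.124, 0.992, -0.0, 0.001]
force: [-1.0, -0.5, -0.6]
gripper_width: 0.109
finger_force: 39.5
```

Run:
```python
from h import *
to([.5445,-.0787,.1025],-14.1)
```

```text
t 34.33 p [ 0.546  -0.0798  0.1121] yaw 165.75 j6 -0.02 F [-1.  -0.5 -0.6] w 0.109 ff 39.5
roll -0.0027 dp before roll [1.7 0.7 9.6] dp after roll [1.7 0.7 9.6]
```

>>> move_arm([
  [1, 0.7, 6],
  [0, 0, 2],
  [0, 0, 1],
  [0, 0, 0],
], fingers=[1, 1, 1, 1], roll=[0, 0, 0, 0])

```text
time: 34.83
ee_pos: [0.5445, -0.0784, 0.1023]
ee_rot: [0.124, 0.992, -0.0, 0.0]
force: [-0.9, 0.2, 0.5]
gripper_width: 0.11
finger_force: 39.8
```

Run:
```python
from h import *
to([.5445,-.0787,.1025],-14.1)
```

```text
t 34.83 p [ 0.5445 -0.0784  0.1023] yaw 165.75 j6 -0.02 F [-0.9  0.2  0.5] w 0.11 ff 39.8
roll -0.0027 dp before roll [-0.  -0.3 -0.2] dp after roll [-0.  -0.3 -0.2]
```

>>> move_arm([
  [0, 0, 0.7],
  [0, 0, 0],
  [0, 0, 0],
  [0, 0, 0],
  [0, 0, 5],
  [0, 0, 3],
], fingers=[1, 1, 0.65, 0.65, 0.65, 0.65], roll=[0, 0, 0, 0, 0, 0])

```text
time: 35.58
ee_pos: [0.5442, -0.0784, 0.0923]
ee_rot: [0.124, 0.992, 0.0, -0.0]
force: [-0.0, 0.5, -0.1]
gripper_width: 0.354
finger_force: 0.0
```

Run:
```python
from h import *
to([.5445,-.0787,.0945],-14.1)
```

```text
t 35.58 p [ 0.5442 -0.0784  0.0923] yaw 165.74 j6 -0.02 F [-0.   0.5 -0.1] w 0.354 ff 0.0
roll -0.0027 dp before roll [-0.4 -0.2 -2.2] dp after roll [-0.4 -0.2 -2.2]
```

>>> move_arm([
  [0, 6, 0],
  [0, 4, 0],
  [0, 3, 0],
  [0, 3, 0],
  [0, 3, 0],
  [0, 3, 0],
  [0, 4, 0],
  [0, 4, 0],
  [0, 4, 0],
  [0, 4, 0],
  [0, 4, 0],
  [0, 2, 0],
], fingers=[0.65, 0.65, 0.65, 0.65, 0.65, 0.65, 0.65, 0.65, 0.65, 0.65, 0.65, 0.65], roll=[0, 0, 0, 0, 0, 0, 0, 0, 0, 0, 0, 0])

```text
time: 37.08
ee_pos: [0.5554, -0.0355, 0.0932]
ee_rot: [0.124, 0.992, -0.0, 0.0]
force: [-0.7, 0.1, -0.6]
gripper_width: 0.351
finger_force: 0.0
```

Run:
```python
from h import *
to()
s=capture("side"); t=capture("top"); w=capture("wrist")
u=pix(s,[[.55,-.04,.06]])[0].astype(int)
f=lambda c,u:cv2.resize(c["color"][max(u[1]-50,0):u[1]+50,max(u[0]-65,0):u[0]+65],(390,300),interpolation=cv2.INTER_CUBIC)
cv2.imwrite("pics/lean.png",np.hstack([f(s,u),cv2.resize(w["color"],(400,300))]))
```

```text
t 37.08 p [ 0.5554 -0.0355  0.0932] yaw 165.76 j6 0.06 F [-0.7  0.1 -0.6] w 0.351 ff 0.0
```

View pics/lean.png

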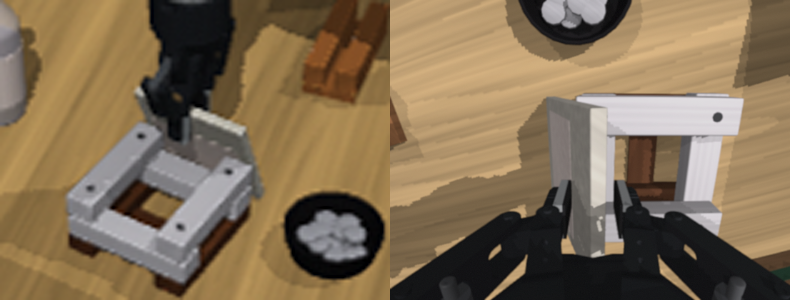

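The board now leans against the crib with the fingers free on both sides of it. I'll open slightly, lift straight off and retreat. Ten pictures are used up, so the last check is numeric.

>>> move_arm([
  [0, 0, 0],
  [0, 0, 0],
  [0, 0, -15],
  [0, 0, -40],
  [0, 0, -50],
  [0, -40, -20],
  [0, -50, 0],
  [0, -50, 0],
  [0, -50, 0],
  [0, 0, 0],
], fingers=[0.5, 0.5, 0.5, 0.5, 0.5, 0.5, 0.5, 0.5, 0.5, 0.5], roll=[0, 0, 0, 0, 0, 0, 0, 0, 0, 0])

```text
time: 38.48
ee_pos: [0.5078, -0.2233, 0.2193]
ee_rot: [0.127, 0.992, -0.001, 0.001]
force: [0.5, 0.3, -0.9]
gripper_width: 0.502
finger_force: 0.0
```

Run:
```python
from bar import *
to()
for p in ((.6175,.0057,75.8),(.5205,.0303,75.8)): barcheck(p,.068,("side","top"))
# board: compare expected corner pixels with white mask in top view
t=capture("top"); s=capture("side")
ex=np.array([.9694,-.2453,0]); ey=np.array([.2453,.9694,0]); O=np.array([.569,.018,0]); th=np.radians(22.4)
foot=-.0948
def B(x,h,dep): # point on board: x along width, h up the face, dep outward thickness
    return O+x*ex+(foot+h*np.sin(th)-dep*np.cos(th))*ey+np.array([0,0,h*np.cos(th)+dep*np.sin(th)])
for c,n in((t,"top"),(s,"side")):
    print(n,"exp top edge in/out:",[pix(c,B(x,.13,d))[0].round(1).tolist() for x in(-.06,.06) for d in(0,.01)],"foot out",[pix(c,B(x,0,.01))[0].round(1).tolist() for x in(-.06,.06)])
    # brightness profile along the board's normal through its middle, at x=0
    hsv=cv2.cvtColor(c["color"],cv2.COLOR_BGR2HSV).astype(int)
    for x in (-.04,0,.02,.04):
        a=pix(c,O+x*ex+(-.13)*ey)[0]; b=pix(c,O+x*ex+(-.02)*ey+[0,0,.12])[0]
        L=[a+(b-a)*k/40 for k in range(41)]
        print("  x",x,a.round(1),b.round(1),[f"{hsv[int(round(q[1])),int(round(q[0]))][1]}/{hsv[int(round(q[1])),int(round(q[0]))][2]}" for q in L])
```

```text
t 38.48 p [ 0.5078 -0.2233  0.2193] yaw 165.43 j6 -0.28 F [ 0.5  0.3 -0.9] w 0.502 ff 0.0
side contrast [56. 55.] ctr [0.6189 0.0037] len 0.0892 yaw 76.13 err along/across mm -1.6 -1.9
top contrast [77. 47.] ctr [0.6199 0.0044] len 0.0872 yaw 75.83 err along/across mm -0.6 -2.6
side contrast [66. 58.] ctr [0.5212 0.028 ] len 0.0896 yaw 76.42 err along/across mm -2.1 -1.3
top contrast [84. 44.] ctr [0.5217 0.0287] len 0.0882 yaw 75.84 err along/across mm -1.2 -1.5
top exp top edge in/out: [[306.2, 224.6], [309.9, 225.3], [318.1, 178.7], [321.8, 179.3]] foot out [[325.5, 236.4], [336.2, 194.2]]
  x -0.04 [336.5 231.9] [298.3 214.2] ['100/198', '100/198', '100/198', '100/183', '102/135', '100/132', '101/136', '99/137', '102/138', '93/137', '36/121', '17/121', '17/134', '18/140', '20/140', '18/139', '18/139', '20/138', '22/137', '20/139', '20/139', '18/125', '19/119', '19/119', '17/119', '18/113', '18/158', '19/217', '17/225', '14/220', '4/198', '4/194', '5/201', '3/148', '2/167', '48/133', '32/144', '14/167', '57/130', '33/139', '97/108']
  x 0 [340.  217.8] [302.4 198.9] ['100/132', '1
[... 2492 characters left out ...]
102', '29/104', '29/104', '29/104', '27/104', '27/104', '27/104', '27/105', '26/106', '24/106', '24/106', '22/105', '25/101', '25/103', '25/103', '25/103', '26/116', '26/107', '26/107', '26/107', '25/104', '25/104', '27/105', '27/105', '25/101', '25/101']
  x 0.04 [282.3 202. ] [262.8 191.9] ['27/103', '27/103', '27/104', '29/104', '29/104', '29/104', '29/104', '29/104', '27/103', '27/103', '27/105', '27/105', '27/105', '27/105', '22/105', '22/105', '22/105', '26/106', '25/103', '25/103', '25/103', '8/127', '26/107', '25/90', '25/90', '18/98', '27/105', '31/91', '31/91', '17/88', '24/86', '20/78', '20/78', '106/108', '76/108', '127/148', '127/148', '139/160', '135/159', '131/156', '131/156']
```

The board's foot and top edge match the prediction for 22.4° to within a pixel. The crib hasn't moved and the arm is clear, so I'm handing in.

```bash
python3 -c "
from rig import *
print(sign_off())"
```

```text
the job is handed in; nothing more can be done
None
```

The job is handed in at about 38.5 s of the 72 s allowed: the four bars form a square crib, each within about 3 mm of its place, and the white board leans against it about 22° off upright; sign-off returned no verdict.

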